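Lock the pickup head into the tuner's spring socket

TASK

Fit the black pickup head into the round bayonet socket on top of the tuner box: find where its two lugs drop into the slots, push it down against the spring and turn it clockwise (seen from above) until it stops, then let go so that it springs up into its lock and stays there upright. Do not press the orange button, and leave the bell, hammer, tuning fork and dividers where they are.

Things in the scene. Friction and masses are not known exactly. Their poses are not given: they have to be found in the camera images.
- head: Loose black pickup head, about 0.17 kg, 88 mm tall, standing on its nose; origin at the centre of the nose's underside, z up its axis. From below: nose 40 mm across, z 0 to 8 mm; metal spigot 42 across, z 8 to 28; flange 54 across, z 28 to 34; grip block, z 34 to 76, with half-round steel mesh top to z 88. A half turn leaves it the same.
- head_grip (a point): Point on the head's axis 64 mm above its origin, in the grip block, which is 50 mm along the head's x and 30 mm along its y: grip it across the 30 mm, fingertips above the flange. Axes as the head's.
- head_lugs (a point): Point on the head's axis, 11 mm above its origin, level with its two metal lugs. They stick out of the spigot along the head's +x and -x to 31 mm from the axis, are 12 mm wide (y) and 6 mm high (z 8 to 14 mm of the head). Axes as the head's.
- tuner: Fixed beige plastic tuner box, 130 mm (x) by 190 mm (y) by 45 mm high; origin at the centre of its underside, z up. On its top stand the socket (axis at x 0, y +35 mm) and the orange button (x +20, y -62 mm). A dark display is on its -x face.
- socket (a point): Centre of the socket's mouth, level with the top of its metal collar, 75 mm above the counter; axes as the box's. Collar 84 mm across, 30 high, bore 48 mm. Two slots, 18 mm wide, half a turn apart, cut its lip out to 34 mm from the axis and let the lugs in. The slots' line is not measured: it lies anywhere within 0.5 rad either way of the box's x axis and must be found by touch or sight.
- seat_turn (a point): Where the head's origin must be, or lower, to turn in the socket: 24 mm below the mouth, lugs under the lip (the lowest it goes is 27 mm). Before that: off the slots the lugs rest on the lip with the origin 8 mm below the mouth; in the slots it sinks freely to 12 mm, then meets the spring. Clockwise only; counter-clockwise is blocked. Let go half turned it stays here, not locked.
- seat_locked (a point): Where the head's origin ends when locked: on the axis, 20 mm below the mouth. 60 degrees clockwise of the slots' middle the lugs come under a pocket, 3 mm wider than a lug on each side, with a hard stop just past it (about 66 degrees); let go there, the spring lifts the head 4 mm into the pocket. Let go in the slots, it springs up to about 12 mm below the mouth.
- plunger (a joint): Sprung round plate in the socket, 38 mm across: 0 m at rest (its top 12 mm below the collar's top), grows as it is pushed down, to 0.015 at its bottom. The spring gives 2 N at 0 and 0.5 N more per mm (about 8 N at 12 mm, 9.5 N at 15 mm).
- button (a joint): Round orange push button, 28 mm across, on the tuner's top: 0 m when up, 0.005 fully pressed (5 N). Not to be pressed.
- bell: Brass hand bell with a wooden knob, standing, 64 mm across and 88 mm high; origin at the centre of its underside. Leave alone.
- hammer: Black lacquered hammer, 190 mm long, lying along its x; origin under its middle. Leave alone.
- fork: Nickel tuning fork, 140 mm long, 30 mm wide, 8 mm thick, lying along its x. Leave alone.
- dividers: Chrome dividers, 160 mm long, 62 mm wide, 10 mm thick, lying along their x. Leave alone.

How it is judged:
By the outcome, as a careful person would: the job done as asked, in the order asked, and still so for the second after the job is handed in, with the robot touching nothing.
It also fails if it takes over 72 s, if anything falls off the work surface, if the arm or the gripper's body presses on something with over 40 N, if the wrist force passes 120 N, or if a joint passes its speed limit or range.

ROBOT

A 6-joint arm with a two-finger parallel gripper is mounted at the origin on the work surface. World frame = base frame: x ahead of the robot, y to its left, z up, the work surface at z = 0. Lengths are in mm, angles in rad, forces in N, time in s.
With the tool pointing down it reaches from about 350 to 775 mm from the base axis. Payload 7.3 kg.
Tool frame: the origin (TCP) lies midway between the tips of the shut fingers; the grasp point (between the pads) lies 19 mm behind it; z points along the fingers, y is the line along which they close (so a half turn about z gives the same grasp; the last joint's range is limited). The gripper opens to 92 mm and grips with 3 to 60 N. Pads are 19 mm wide; open, the fingers measure 130 mm over their backs; the gripper's body (75 mm by 190 mm) begins 47 mm behind the grasp point.
Start: joints at [-1.338, 0.342, 1.524, -0, 1.275, -0.146], TCP at [194.171, -487.793, 226.741] pointing down, gripper open.
Joint ranges: [-2.53, 2.53], [-0.77, 2.02], [0.04, 2.7], [-1, 4.14], [0.28, 2.66], [-3.11, 3.11]. Speed limits (rad/s): [2.57, 2.57, 3.14, 3.14, 3.14, 3.14].

INTERFACE

Orientations are given as a rotation vector (axis times angle).
In Python, from bench import telemetry, imaging, r gives the robot as it stands. The module is installed in compiled form; this text tells all that it offers.
- The arm moves only by the shell command python3 -m crank 'ROWS' [FORCE]. ROWS is JSON, a list that holds one entry, the list of rows, each a list of 7 numbers: the shift along the tool's x, y, z in mm, then the turn, a rotation vector about the tool's x, y, z in rad, then the opening, from -1 (shut) to 1 (fully open), so that 0 is half open. A call has 1 to 5 rows; each row is the pose to reach, as a shift and turn from the pose commanded when the call began, along the tool's axes at that moment; what a row does not reach only later rows make up. A row lasts 1/8 s, in which the tool goes at most 62.5 mm and 10.7 degrees, less where a joint would pass 70% of its speed; a pose out of reach is approached as far as the arm can. A call with a gripper value outside its range is refused whole. The fingers move at their own pace and stop on an object; FORCE is the grip in N (left out, the last holds). Time passes only in rows, so rows that repeat a pose let the fingers close. It gives the time, the measured TCP pose, the force, the opening and the grip force at its end, in the units of the state.
- telemetry.state(): the state, without advancing time (a new reading comes with each control period).
- imaging.grab_frame(name): name is "side" or "top" or "wrist"; returns a dict with "img" (480x640x3 uint8, red, green, blue), "range_z" (480x640 float32, mm along the optical axis (not along the pixel's ray), 0 where there is no reading), "vertical_fov" (degrees; the focal length in pixels is half the picture's height over the tangent of half this angle, whatever the lens; pixels are square), "cx", "cy" (the principal point, pixels), "camera_from_world" (4x4, takes a point from world to camera coordinates). Camera axes: x right, y up, looking along -z (the intrinsics and any distortion apply to the point x, -y, -z); pixel columns grow to the right and rows downward; lengths in mm; the calibration is good to about 2 mm. The wrist camera is an equidistant fisheye: a pixel r from the principal point sees the ray r / f radians off the axis. A picture is of the moment at which its call begins.
- r.close_job(): hands the job in; it is judged then, once.
The state is a dict: "t": time; "joint_positions": joint angles; "qvel": joint speeds; "effort": joint torques, N m; "eef_pos": TCP position; "eef_rot": TCP orientation; "wrist_force": force on the tool from outside, world axes, zero at the start; "wrist_torque": the same for the moment, N m; "width": finger opening in mm; "grasp_force": force on a finger pad.
Only numpy, scipy, OpenCV 4.12 (cv2) and the standard library are available. Lean on these libraries where they do the work, as an engineer would, in place of code of your own. Each camera call takes 0.05 s, during which the arm holds its last target. There are 200 camera calls.

## Working session

There is one attempt and no reset: what is moved stays moved. The work goes in short steps, Python scripts to look and compute and a shell command to move; the robot and the scene stay as the last step left them, time stands still between calls to the robot, and variables do not carry over. Pictures are saved under pics/ and viewed, at most 10 in all, crops included, and the job is handed in when it is done.

```bash
mkdir -p pics; python3 - <<'E'
from bench import telemetry, imaging, r
import cv2,numpy as np
for n in("top","side"):
    f=imaging.grab_frame(n); cv2.imwrite(f"pics/{n}0.png",f["img"][:,:,::-1]); np.savez(f"{n}0.npz",**f)
    print(n,f["vertical_fov"],f["cx"],f["cy"],np.round(f["camera_from_world"],3).tolist())
print(telemetry.state())
E
```

```text
top 53.650946926880714 322.98155772049716 244.8075576028118 [[0.009, -1.0, -0.028, -24.289], [0.997, 0.007, 0.08, -599.619], [-0.079, -0.028, 0.996, -873.829], [0.0, 0.0, 0.0, 1.0]]
side 48.77806111707804 303.44397091629463 238.0082673150171 [[0.999, -0.047, 0.016, -587.641], [0.014, 0.583, 0.813, -47.023], [-0.047, -0.811, 0.583, -906.088], [0.0, 0.0, 0.0, 1.0]]
{'t': 0.1, 'joint_positions': array([-1.33802188e+00,  3.42655313e-01,  1.52486356e+00,  3.53204076e-05,
        1.27538344e+00, -1.45997220e-01]), 'qvel': array([ 1.78803872e-03, -1.19863856e-03, -1.96510833e-03,  1.85003475e-03,
       -2.00738812e-04, -2.58068935e-05]), 'effort': array([ 1.21508619e-03, -4.32005489e+01, -2.44693565e+01,  7.18623935e-02,
        5.26643428e-02, -3.62215542e-05]), 'eef_pos': array([ 194.08952505, -487.45088768,  226.13349588]), 'eef_rot': array([-3.08413768e+00, -5.91160379e-01,  3.61988361e-05]), 'wrist_force': array([ 0.40391829, -0.24105652, -0.42130237]), 'wrist_torque': array([-0.03313088,  0.05624579, -0.0117497 ]), 'grasp_force': 0.0, 'width': 91.62557550453866}
```

View pics/top0.png

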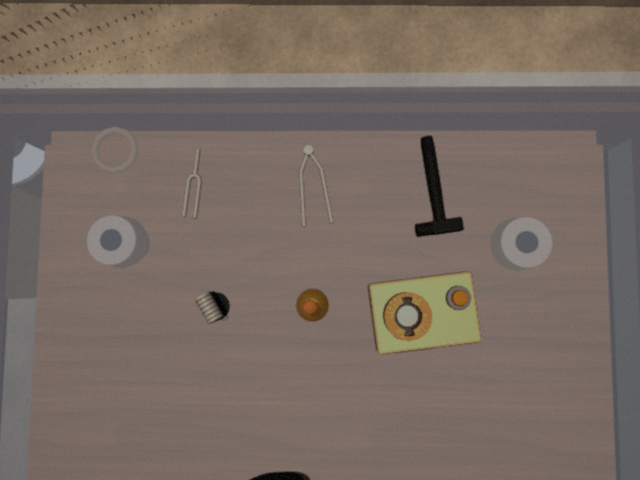

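View pics/side0.png

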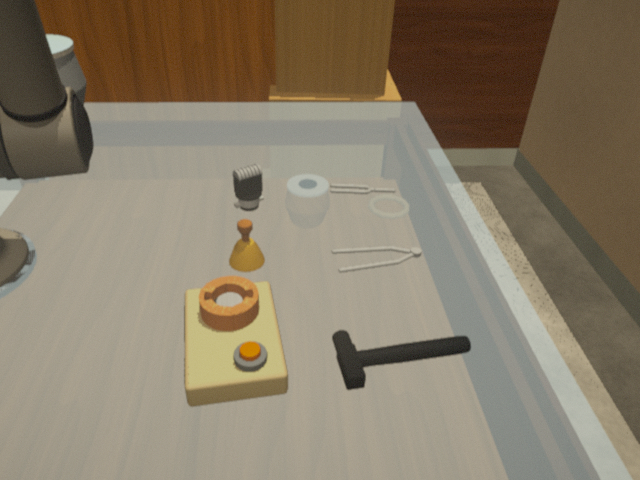

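The top view shows the head at (212,307), the bell at (312,305) and the socket at (408,316). The slot notches are dark spots near (407,300) and (409,333), and the button is at (459,298). The side view agrees: head (248,187), socket (230,303).

```bash
cat > h.py <<'E'
import numpy as np,cv2
def cloud(f):
    M=f["camera_from_world"]; F=240/np.tan(np.radians(f["vertical_fov"])/2)
    v,u=np.mgrid[:480,:640]; d=f["range_z"].astype(float)
    P=np.stack([(u-f["cx"])/F*d,-(v-f["cy"])/F*d,-d],-1)
    W=(P-M[:3,3])@M[:3,:3]; W[d==0]=np.nan
    return W
def cast(f,u,v,z):
    M=f["camera_from_world"]; F=240/np.tan(np.radians(f["vertical_fov"])/2)
    c=-M[:3,:3].T@M[:3,3]; r=M[:3,:3].T@np.array([(u-f["cx"])/F,-(v-f["cy"])/F,-1])
    return c+r*(z-c[2])/r[2]
E
python3 - <<'E'
import numpy as np,cv2
from h import *
fs={n:dict(np.load(n+"0.npz")) for n in("top","side")}
W=cloud(fs["top"]); S=cloud(fs["side"])
print("table z",np.nanmedian(W[380:440,150:500,2]),np.nanmedian(S[400:470,330:450,2]))
def sub(A,c,R,z0,z1):
    P=A.reshape(-1,3);P=P[np.isfinite(P[:,0])]
    return P[(np.hypot(P[:,0]-c[0],P[:,1]-c[1])<R)&(P[:,2]>z0)&(P[:,2]<z1)]
hc=cast(fs["top"],210,306,80)[:2]; print("head~",hc)
for n,A in(("top",W),("side",S)):
  for z0,z1 in((40,74),(50,95),(75,95)):
    p=sub(A,hc,60,z0,z1)
    if len(p)>5:print(n,z0,len(p),p[:,2].max(),cv2.minAreaRect(p[:,:2].astype(np.float32)))
# tuner: beige top
sc=cast(fs["top"],408,316,75)[:2]; print("sock~",sc)
for n,A in(("top",W),("side",S)):
    p=sub(A,sc,60,70,80); (c,r)=cv2.minEnclosingCircle(p[:,:2].astype(np.float32)); print(n,"collar",len(p),c,r,np.median(p[:,2]))
    p=sub(A,sc,200,40,48); print("box",cv2.minAreaRect(p[:,:2].astype(np.float32)))
bell=cast(fs["top"],312,305,80); print("bell",bell)
for n,(u,v),(a,b) in(("top",(408,316),(210,306)),("side",(230,303),(248,187))):
    f=fs[n]["img"][:,:,::-1]
    k=np.hstack([cv2.resize(np.ascontiguousarray(f[y-34:y+34,x-34:x+34]),(400,400),interpolation=cv2.INTER_CUBIC) for x,y in((u,v),(a,b))])
    cv2.imwrite(f"pics/crop_{n}.png",k)
k=np.vstack([cv2.imread("pics/crop_top.png"),cv2.imread("pics/crop_side.png")]);cv2.imwrite("pics/crop.png",cv2.resize(k,(600,600)))
E
```

```text
table z -0.586468886116988 -0.7024070677035371
head~ [485.5587771  177.45590723]
top 40 140 73.86177136279952 ((484.35467529296875, 169.9597930908203), (55.896949768066406, 23.591419219970703), 2.841418743133545)
top 50 585 90.75765804789968 ((484.12359619140625, 181.66476440429688), (50.436344146728516, 30.082841873168945), 31.02623176574707)
top 75 479 90.75765804789968 ((483.9929504394531, 181.86883544921875), (50.685890197753906, 29.496089935302734), 30.21988296508789)
side 40 436 73.85159028282254 ((486.2391357421875, 168.210205078125), (56.538700103759766, 28.42969512939453), 3.492852210998535)
side 50 597 89.23460508466984 ((486.9833984375, 177.1708221435547), (52.31718063354492, 33.20855712890625), 27.240230560302734)
side 75 277 89.23460508466984 ((487.4815368652344, 176.84051513671875), (51.7986946105957, 27.4648380279541), 27.79934310913086)
sock~ [ 471.57784134 -171.09722691]
top collar 1122 (471.699951171875, -170.25418090820312) 42.28330993652344 74.49515752946837
box ((468.6219482421875, -143.15093994140625), (129.48388671875, 313.6689453125), 7.740210056304932)
side collar 1358 (473.10601806640625, -171.99400329589844) 43.5230598449707 73.95890033028525
box ((470.1920471191406, -147.0773468017578), (128.2116241455078, 311.7121276855469), 7.590500831604004)
bell [489.19568043  -2.73365725  80.        ]
```

View pics/crop.png

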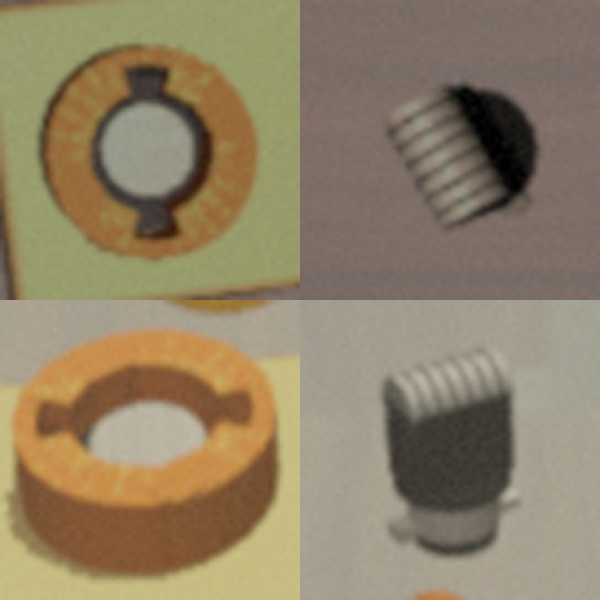

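Crops: the slots are dark notches at about (147,78) and (155,222), so their line is close to world x. The head's mesh long side runs up-left at about 30° to world x. The lugs are visible along the same direction.

```bash
cat >> h.py <<'E'
def mv(s,p,yaw):
    """tool-frame shift (x,y,z) and turn about z to bring TCP to p with tool-x yaw"""
    from scipy.spatial.transform import Rotation as Ro
    R=Ro.from_rotvec(s["eef_rot"]).as_matrix(); D=np.array([[np.cos(yaw),np.sin(yaw),0],[np.sin(yaw),-np.cos(yaw),0],[0,0,-1]])
    return np.round(R.T@(np.array(p)-s["eef_pos"]),1),np.round(Ro.from_matrix(R.T@D).as_rotvec(),3)
E
python3 - <<'E'
import numpy as np,cv2
from h import *
from bench import telemetry
for n in("top","side"):
    f=dict(np.load(n+"0.npz")); W=cloud(f); hsv=cv2.cvtColor(f["img"],cv2.COLOR_RGB2HSV)
    v,u=np.mgrid[:480,:640]
    # orange collar-top ring: circle fit of outer via depth 72..78
    g=np.array([cast(f,a,b,75)for a,b in zip(u[200:400].ravel(),v[200:400].ravel())]).reshape(200,640,3)
    Wz=W[200:400]; 
    m=(abs(Wz[...,2]-74.3)<3)&(np.hypot(g[...,0]-472,g[...,1]+171)<50)
    c,rad=cv2.minEnclosingCircle(g[m][:,:2].astype(np.float32)); print(n,"c",c,rad)
    d=g[...,:2]-np.array(c); r=np.hypot(d[...,0],d[...,1]); a=np.arctan2(d[...,1],d[...,0])
    val=f["img"][200:400].astype(int).max(-1)
    ring=(r>26.5)&(r<32); dark=ring&((val<(110 if n=="top" else 120)))
    print(ring.sum(),dark.sum(),np.percentile(val[ring],[5,25,50]),"slot",np.angle(np.exp(2j*a[dark]).mean())/2)
    for k in(0,np.pi):
        q=dark&(abs(np.angle(np.exp(1j*(a-k))))<1); print(q.sum(),g[q][:,:2].mean(0) if q.any() else 0)
    if n=="top":
        for c0 in((112,240),(526,243)): print("white",W[c0[1]-3:c0[1]+3,c0[0]-18,:].mean(0), cast(f,*c0,60))
    # spigot/box yaw
    b=(hsv[...,0]>20)&(hsv[...,0]<40)&(hsv[...,1]>50)&(abs(W[...,2]-44)<3)
    P=W[b]; P=P[(abs(P[:,0]-470)<110)&(abs(P[:,1]+200)<130)][:,:2].astype(np.float32); print("box",cv2.minAreaRect(P))
s=telemetry.state()
print(mv(s,(485.5,179.5,160),.51))
E
```

```text
top c (471.77191162109375, -170.06423950195312) 42.25151443481445
336 61 [ 58.75 145.75 151.  ] slot 0.06295282826461653
30 [ 500.82967704 -169.31944576]
31 [ 442.816383   -172.91586598]
white [609.09021052 432.7742326   -0.90448798] [603.05158189 367.53068566  60.        ]
white [ 608.67840989 -374.56868204   -0.86564723] [ 602.68490061 -384.64318161   60.        ]
box ((476.5989074707031, -205.78683471679688), (124.90841674804688, 184.6066131591797), 8.02607536315918)
side c (473.445068359375, -174.55148315429688) 43.97103500366211
343 6 [127. 183. 199.] slot 0.10134720145936146
0 0
6 [ 443.96442414 -177.54397712]
box ((478.0115966796875, -207.29861450195312), (127.61299133300781, 190.26622009277344), 7.60300350189209)
(array([ 517.4, -511.8,   66.9]), array([-0.001, -0.   , -0.131]))
```

```bash
python3 -m crank '[[[279,-144,0,0,0,0,1],[279,-144,0,0,0,0,1],[279,-144,0,0,0,0,1],[279,-144,0,0,0,0,1],[279,-144,0,0,0,0,1]]]' 10; python3 -m crank '[[[238,-368,0,0,0,-0.131,1],[238,-368,0,0,0,-0.131,1],[238,-368,0,0,0,-0.131,1],[238,-368,0,0,0,-0.131,1],[238,-368,0,0,0,-0.131,1]]]'
python3 - <<'E'
from bench import telemetry
from h import *
s=telemetry.state();print(s["t"],s["eef_pos"],s["joint_positions"]);print(mv(s,(485.5,179.5,160),.51))
E
```

```text
t: 0.72
eef_pos: [400.1, -250.2, 226.6]
eef_rot: [-3.085, -0.591, 0.0]
wrist_force: [-0.0, -1.0, -0.4]
width: 91.9
grasp_force: 0.0
t: 1.35
eef_pos: [459.8, 56.6, 226.6]
eef_rot: [3.04, 0.792, -0.0]
wrist_force: [1.0, 0.1, 0.4]
width: 92.1
grasp_force: 0.0
1.35 [459.77235492  56.64827198 226.60895989] [-4.29482194e-02  2.29022176e-01  1.68400341e+00 -2.12365907e-04
  1.22852236e+00  1.01820918e+00]
(array([ 82.4, -94.7,  66.6]), array([ 0.,  0., -0.]))
```

```bash
python3 -m crank '[[[82.4,-94.7,40,0,0,0,1],[82.4,-94.7,40,0,0,0,1],[82.4,-94.7,40,0,0,0,1],[82.4,-94.7,40,0,0,0,1]]]'
python3 - <<'E'
from bench import telemetry,imaging
from h import *
f=imaging.grab_frame("wrist"); np.savez("w0.npz",**f); cv2.imwrite("pics/w0.png",f["img"][:,:,::-1])
print(f["vertical_fov"],f["cx"],f["cy"],np.round(f["camera_from_world"],3).tolist())
E
```

```text
t: 1.85
eef_pos: [485.2, 177.5, 186.3]
eef_rot: [3.039, 0.794, -0.002]
wrist_force: [-0.1, -0.7, -0.0]
width: 91.2
grasp_force: 0.0
65.70646984690485 314.60980432104543 241.80345991660633 [[0.488, -0.873, -0.0, -81.453], [0.838, 0.468, -0.28, -465.819], [0.244, 0.136, 0.96, -495.101], [0.0, 0.0, 0.0, 1.0]]
```

View pics/w0.png

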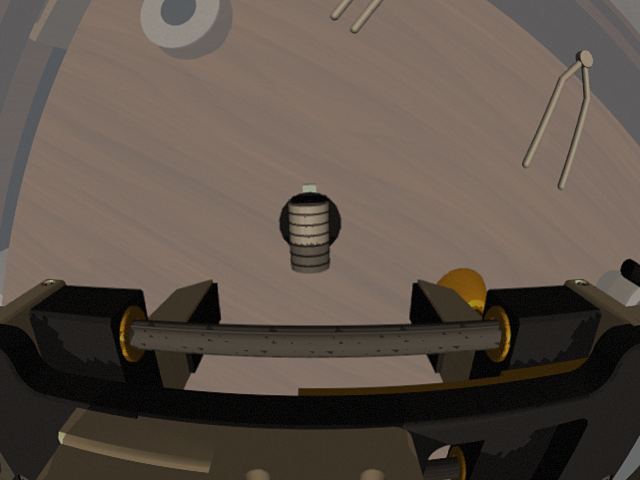

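The wrist view shows the head square to the fingers. Its mesh spans columns 289–330 and rows 203–272, a lug is at (309,188), and the fingers' inner faces are at 213 and 415.

```bash
cat >> h.py <<'E'
def wcloud(f):
    M=f["camera_from_world"]; F=240/np.tan(np.radians(f["vertical_fov"])/2)
    v,u=np.mgrid[:480,:640]; x=u-f["cx"]; y=v-f["cy"]; r=np.hypot(x,y)+1e-9; t=np.tan(r/F)/r; d=f["range_z"].astype(float)
    P=np.stack([x*t*d,-y*t*d,-d],-1); W=(P-M[:3,3])@M[:3,:3]; W[d==0]=np.nan
    return W
E
python3 - <<'E'
from h import *
from bench import telemetry
f=dict(np.load("w0.npz")); W=wcloud(f)
p=W[150:290,250:370].reshape(-1,3); p=p[np.isfinite(p[:,0])]
p=p[np.hypot(p[:,0]-485,p[:,1]-179)<60]
for a,b in((77,95),(80,95),(60,95),(28,38)):
    q=p[(p[:,2]>a)&(p[:,2]<b)]; print(a,len(q),q[:,2].max(),cv2.minAreaRect(q[:,:2].astype(np.float32)) )
# flange circle
s=telemetry.state(); print(s["eef_pos"],W[188,309],W[205,309],W[240,309],W[245,309],W[250,309],W[268,309])
print(mv(s,(485.5,179.5,45),.51))
E
```

```text
77 2710 90.7759612245079 ((484.6038513183594, 182.37423706054688), (51.13644027709961, 30.36016082763672), 29.972333908081055)
80 2499 90.7759612245079 ((484.5627136230469, 182.33558654785156), (51.219215393066406, 28.939403533935547), 30.79430389404297)
60 2894 90.7759612245079 ((484.58184814453125, 182.303466796875), (51.219215393066406, 31.318374633789062), 30.79430389404297)
28 757 37.948474732782266 ((487.6871337890625, 183.97796630859375), (46.933631896972656, 52.822349548339844), 27.800168991088867)
[485.43547765 176.71881482 186.72791882] [508.45188149 196.42973966  15.43833206] [507.13959976 194.47686457  87.21479324] [484.95977498 182.178758    88.25314029] [481.4596561  180.25656887  87.45394004] [478.35919715 178.52951071  88.23438276] [466.40804096 171.91629241  88.89054934]
(array([  1.5,  -2.5, 141.7]), array([ 0.   ,  0.001, -0.   ]))
```

```bash
python3 -m crank '[[[0.4,-2.2,30,0,0,-0.015,1],[0.4,-2.2,30,0,0,-0.015,1],[0.4,-2.2,30,0,0,-0.015,1]]]'
python3 - <<'E'
from bench import telemetry
from h import *
s=telemetry.state(); print(s["eef_pos"],s["qvel"],mv(s,(484.8,181.6,45),.525))
E
```

```text
t: 2.28
eef_pos: [485.5, 178.7, 157.9]
eef_rot: [3.035, 0.812, 0.002]
wrist_force: [0.6, -0.1, 0.3]
width: 92.0
grasp_force: 0.0
[485.46685448 178.68350621 157.89484176] [ 0.00765537 -0.00414533 -0.01133566  0.00106277 -0.00554832  0.00174848] (array([  0.7,  -2.9, 112.9]), array([ 0.001, -0.001, -0.002]))
```

```bash
python3 -m crank '[[[0.7,-2.9,60,0,0,0,1],[0.7,-2.9,90,0,0,0,1],[0.7,-2.9,112.9,0,0,0,1],[0.7,-2.9,112.9,0,0,0,1],[0.7,-2.9,112.9,0,0,0,1]]]'; python3 -m crank '[[[0,0,0,0,0,0,-0.2],[0,0,0,0,0,0,-0.6],[0,0,0,0,0,0,-0.6],[0,0,0,0,0,0,-0.6],[0,0,0,0,0,0,-0.6]]]' 30
```

```text
t: 2.9
eef_pos: [485.1, 182.5, 45.3]
eef_rot: [3.034, 0.814, 0.004]
wrist_force: [0.5, 0.9, 0.6]
width: 91.1
grasp_force: 0.0
t: 3.52
eef_pos: [483.9, 182.5, 43.8]
eef_rot: [3.034, 0.815, -0.0]
wrist_force: [-0.2, -0.5, -0.2]
width: 46.6
grasp_force: 0.0
```

```bash
python3 -m crank '[[[0,0,0,0,0,0,-0.9],[0,0,0,0,0,0,-0.9],[0,0,0,0,0,0,-0.9],[0,0,0,0,0,0,-0.9],[0,0,0,0,0,0,-0.9]]]' 40; python3 -m crank '[[[0,0,-40,0,0,0,-0.9],[0,0,-90,0,0,0,-0.9],[0,0,-135,0,0,0,-0.9],[0,0,-135,0,0,0,-0.9]]]'
```

```text
t: 4.15
eef_pos: [483.9, 182.4, 43.7]
eef_rot: [3.034, 0.815, -0.0]
wrist_force: [-0.0, 0.8, -1.3]
width: 29.5
grasp_force: 40.0
t: 4.65
eef_pos: [485.8, 183.0, 182.2]
eef_rot: [3.034, 0.815, 0.012]
wrist_force: [0.0, 0.8, -1.6]
width: 29.5
grasp_force: 40.0
```

```bash
python3 - <<'E'
from bench import telemetry
from h import *
s=telemetry.state(); print(s["eef_pos"],mv(s,(478,0,182),.3),mv(s,(471.7,-170.5,180),.063))
E
```

```text
[485.83649952 182.97193829 182.23442119] (array([-9.850e+01,  1.544e+02, -1.000e-01]), array([ 0.002, -0.007,  0.225])) (array([-189.4,  298.8,    1.6]), array([ 0.001, -0.008,  0.462]))
```

```bash
python3 -m crank '[[[-30,48,0,0,0,0.08,-0.9],[-62,100,0,0,0,0.16,-0.9],[-98,154,0,0,0,0.225,-0.9],[-130,205,0,0,0,0.3,-0.9],[-160,252,0,0,0,0.38,-0.9]]]'
python3 - <<'E'
from bench import telemetry
from h import *
s=telemetry.state(); print(s["eef_pos"],mv(s,(471.7,-170.5,180),.063))
E
```

```text
t: 5.28
eef_pos: [470.6, -117.6, 177.4]
eef_rot: [-3.133, -0.222, 0.003]
wrist_force: [0.4, -0.7, -2.1]
width: 29.9
grasp_force: 40.0
[ 470.62499237 -117.58813575  177.44512818] (array([-6.4, 52.5, -2.6]), array([-0.001,  0.002,  0.079]))
```

```bash
python3 -m crank '[[[-4,30,0,0,0,0.05,-0.9],[-6.4,52.5,0,0,0,0.079,-0.9],[-6.4,52.5,0,0,0,0.079,-0.9],[-6.4,52.5,0,0,0,0.079,-0.9]]]'; python3 -m crank '[[[0,0,0,0,0,0,-0.9],[0,0,0,0,0,0,-0.9]]]'
python3 - <<'E'
from bench import telemetry,imaging
from h import *
s=telemetry.state(); print(s["eef_pos"],s["wrist_force"],mv(s,(471.7,-170.5,180),.063))
ims=[]
f=imaging.grab_frame("side"); np.savez("s1.npz",**f); a=f["img"][90:350,130:350,::-1]
g=imaging.grab_frame("wrist"); np.savez("w1.npz",**g); b=g["img"][150:350,200:420,::-1]
cv2.imwrite("pics/s1.png",np.hstack([cv2.resize(a,(400,473)),cv2.resize(b,(400,473))]))
E
```

```text
t: 5.78
eef_pos: [472.4, -167.8, 177.9]
eef_rot: [-3.138, -0.104, 0.003]
wrist_force: [0.3, 0.1, -1.9]
width: 30.1
grasp_force: 40.0
t: 6.02
eef_pos: [473.0, -167.9, 178.8]
eef_rot: [-3.14, -0.105, 0.0]
wrist_force: [0.7, -0.4, 0.0]
width: 29.7
grasp_force: 40.0
[ 473.02152498 -167.8697221   178.79748054] [ 0.74742427 -0.44078018  0.03105162] (array([-1.5,  2.5, -1.2]), array([-0.   ,  0.   ,  0.004]))
```

View pics/s1.png

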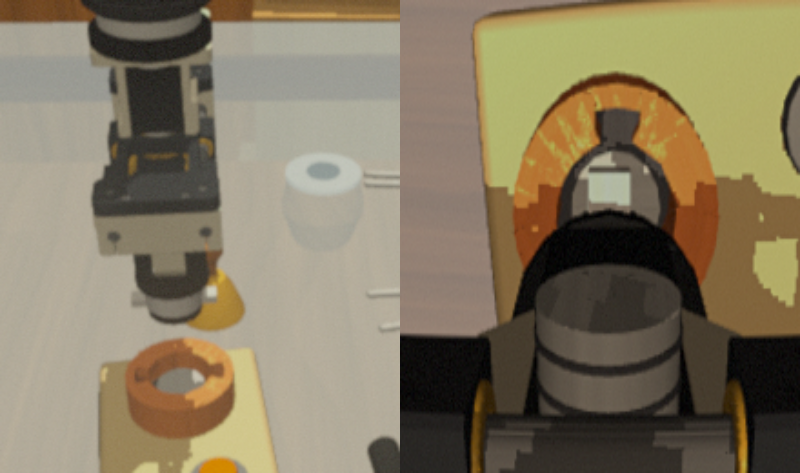

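The side view shows the head hanging upright over the collar. The wrist view shows the far lug (full-image pixel about (315,229)) just short of the slot (about (319,203)).

```bash
python3 - <<'E'
from h import *
f=dict(np.load("w1.npz")); W=wcloud(f); M=f["camera_from_world"]
m=abs(W[...,2]-74.5)<3; v,u=np.where(m); P=W[m]
k=np.hypot(P[:,0]-472,P[:,1]+170.5)<50; P=P[k]
rr=np.hypot(P[:,0]-472,P[:,1]+170.5); 
A=np.c_[P[:,:2]*2,np.ones(len(P))]
hull=cv2.convexHull(P[:,:2].astype(np.float32))[:,0]; hull=hull[hull[:,0]>472]
sol=np.linalg.lstsq(np.c_[2*hull,np.ones(len(hull))],(hull**2).sum(1),rcond=None)[0]; print("collar",sol[:2],np.sqrt(sol[2]+sol[:2]@sol[:2]))
# slot gap: points with radius 26..33 in front, angles lacking lip height
c=np.array([471.7,-170.2]); Q=W.reshape(-1,3); Q=Q[np.isfinite(Q[:,0])]; d=Q[:,:2]-c; r=np.hypot(*d.T); a=np.degrees(np.arctan2(d[:,1],d[:,0]))
for r0,r1 in((26,29),(29,32)):
    q=(r>r0)&(r<r1)&(abs(Q[:,2]-74.5)<3)&(abs(a)<60); h,e=np.histogram(a[q],np.arange(-40,41,4)); print(h.tolist())
# lug: z between 125 and 160
L=(abs(Q[:,2]-146)<10)&(Q[:,0]>495)&(Q[:,0]<515)&(abs(Q[:,1]+170)<15); print("lug",L.sum(),Q[L].mean(0),Q[L].min(0),Q[L].max(0))
S=cloud(dict(np.load("s1.npz"))).reshape(-1,3); S=S[np.isfinite(S[:,0])]
L=(abs(S[:,0]-473)<40)&(abs(S[:,1]+170)<35)&(S[:,2]>125)&(S[:,2]<165)
for z in range(125,165,4):
    q=S[L&(S[:,2]>=z)&(S[:,2]<z+4)]; print(z,len(q),q.min(0)[:2],q.max(0)[:2])if len(q) else 0
E
```

```text
collar [ 473.26117908 -170.49509706] 41.62159526321647
[11, 12, 9, 11, 10, 12, 9, 1, 0, 0, 0, 0, 0, 0, 6, 9, 12, 12, 9, 11]
[12, 11, 12, 13, 12, 13, 10, 0, 0, 0, 0, 0, 0, 0, 3, 13, 11, 11, 12, 13]
lug 412 [ 500.610397   -165.96513299  149.74868897] [ 495.08320033 -171.72732659  143.25607753] [ 505.02509263 -160.13951487  151.82515337]
133 32 [ 455.89702849 -189.36996587] [ 493.00209741 -174.56813586]
137 68 [ 454.29746377 -190.30285306] [ 493.20258098 -172.17949244]
141 86 [ 443.33895914 -190.4060313 ] [ 505.12531402 -170.80100733]
145 162 [ 442.63741537 -190.89444271] [ 504.18062177 -160.28154574]
149 93 [ 445.94798091 -191.19457109] [ 504.13111386 -162.8448    ]
153 73 [ 454.91111311 -191.2092581 ] [ 494.08196427 -175.37960742]
157 19 [ 465.22362574 -191.26043163] [ 490.70123837 -183.05558053]
161 52 [ 449.63400348 -196.47002662] [ 500.69725078 -167.36486699]
```

```bash
python3 -m crank '[[[-1.6,2.5,20,0,0,0.004,-0.9],[-1.6,2.5,40,0,0,0.004,-0.9],[-1.6,2.5,54,0,0,0.004,-0.9],[-1.6,2.5,54,0,0,0.004,-0.9],[-1.6,2.5,54,0,0,0.004,-0.9]]]' 50; python3 -m crank '[[[0,0,4,0,0,0,-0.9],[0,0,8,0,0,0,-0.9],[0,0,12,0,0,0,-0.9],[0,0,15,0,0,0,-0.9],[0,0,15,0,0,0,-0.9]]]'
```

```text
t: 6.75
eef_pos: [472.0, -171.4, 125.4]
eef_rot: [3.139, 0.097, 0.001]
wrist_force: [0.6, -0.8, -1.0]
width: 30.1
grasp_force: 50.0
t: 7.38
eef_pos: [471.4, -171.2, 109.5]
eef_rot: [-3.14, -0.097, 0.001]
wrist_force: [0.4, -0.3, -1.5]
width: 29.5
grasp_force: 50.0
```

```bash
python3 -m crank '[[[0,-0.6,2,0,0,0,-0.9],[0,-0.6,4,0,0,0,-0.9],[0,-0.6,5,0,0,0,-0.9],[0,-0.6,5,0,0,0,-0.9]]]'; python3 -m crank '[[[0,0,2,0,0,0,-0.9],[0,0,4,0,0,0,-0.9],[0,0,4,0,0,0,-0.9]]]'
```

```text
t: 7.88
eef_pos: [471.6, -170.7, 105.0]
eef_rot: [3.14, 0.097, 0.0]
wrist_force: [-0.9, 0.6, 1.2]
width: 29.6
grasp_force: 50.0
t: 8.25
eef_pos: [471.6, -170.6, 100.8]
eef_rot: [3.14, 0.097, 0.0]
wrist_force: [-0.9, 0.8, 2.4]
width: 29.6
grasp_force: 50.0
```

```bash
python3 -m crank '[[[0,0,3,0,0,0,-0.9],[0,0,6,0,0,0,-0.9],[0,0,7.8,0,0,0,-0.9],[0,0,7.8,0,0,0,-0.9],[0,0,7.8,0,0,0,-0.9]]]'
```

```text
t: 8.88
eef_pos: [471.6, -170.7, 93.2]
eef_rot: [3.14, 0.097, 0.001]
wrist_force: [-1.2, 0.9, 7.3]
width: 30.3
grasp_force: 50.0
```

```bash
python3 -m crank '[[[0,0,0,0,0,0.12,-0.9],[0,0,0,0,0,0.24,-0.9],[0,0,0,0,0,0.36,-0.9],[0,0,0,0,0,0.48,-0.9],[0,0,0,0,0,0.6,-0.9]]]'; python3 -c "
from bench import telemetry;s=telemetry.state();print(s['wrist_torque'],s['joint_positions'])"
```

```text
t: 9.5
eef_pos: [471.9, -171.1, 93.4]
eef_rot: [3.026, -0.841, 0.002]
wrist_force: [-1.5, 0.9, 6.8]
width: 29.8
grasp_force: 50.0
[0.2078498  0.18182394 0.04184178] [-5.00331546e-01  4.52865457e-01  1.76736034e+00 -4.59099761e-04
  9.19843237e-01  1.61275219e+00]
```

```bash
python3 -m crank '[[[0,0,0,0,0,0.12,-0.9],[0,0,0,0,0,0.24,-0.9],[0,0,0,0,0,0.36,-0.9],[0,0,0,0,0,0.44,-0.9],[0,0,0,0,0,0.44,-0.9]]]'; python3 -c "
from bench import telemetry;s=telemetry.state();print(s['wrist_torque'],s['joint_positions'])"; python3 -m crank '[[[0,0,0,0,0,0.04,-0.9],[0,0,0,0,0,0.08,-0.9],[0,0,0,0,0,0.08,-0.9]]]'; python3 -c "
from bench import telemetry;s=telemetry.state();print(s['wrist_torque'],s['joint_positions'])"
```

```text
t: 10.12
eef_pos: [472.1, -171.1, 93.5]
eef_rot: [2.772, -1.477, 0.003]
wrist_force: [-0.5, 0.7, 7.8]
width: 30.0
grasp_force: 50.0
[ 0.23839587  0.08663    -0.00237309] [-5.00353790e-01  4.52812500e-01  1.76727711e+00 -3.13035379e-04
  9.19682032e-01  2.04979348e+00]
t: 10.5
eef_pos: [472.1, -171.1, 93.5]
eef_rot: [2.712, -1.586, 0.003]
wrist_force: [-1.2, -0.5, 7.0]
width: 29.7
grasp_force: 50.0
[ 0.30380345  0.10422576 -0.02448261] [-5.00316675e-01  4.52795805e-01  1.76726439e+00 -3.30861344e-04
  9.19673501e-01  2.12929691e+00]
```

```bash
python3 -m crank '[[[0,0,0,0,0,0.02,-0.9],[0,0,0,0,0,0.04,-0.9],[0,0,0,0,0,0.06,-0.9]]]'; python3 -c "
from bench import telemetry;s=telemetry.state();print(s['wrist_torque'],s['joint_positions'][5])"
```

```text
t: 10.88
eef_pos: [472.6, -171.1, 93.5]
eef_rot: [-2.663, 1.666, -0.004]
wrist_force: [1.4, 2.7, 5.5]
width: 29.7
grasp_force: 50.1
[ 0.4382625  -0.3107847   0.59857125] 2.1888580454133546
```

```bash
python3 -m crank '[[[0,0,0,0,0,-0.04,-0.9],[0,0,0,0,0,-0.08,-0.9],[0,0,0,0,0,-0.08,-0.9]]]'; python3 -c "
from bench import telemetry;s=telemetry.state();print(s['wrist_torque'],s['joint_positions'][5])";  python3 -m crank '[[[0,0,-1,0,0,0,-0.9],[0,0,-2,0,0,0,-0.9],[0,0,-3,0,0,0,-0.9],[0,0,-3,0,0,0,-0.9]]]'; python3 -c "
from bench import telemetry;s=telemetry.state();print(s['wrist_torque'],s['joint_positions'][5])"
```

```text
t: 11.25
eef_pos: [472.5, -171.2, 93.6]
eef_rot: [-2.728, 1.558, -0.004]
wrist_force: [0.8, 0.9, 6.6]
width: 29.7
grasp_force: 50.0
[ 0.29907375 -0.13869723  0.03767946] 2.1084322766309156
t: 11.75
eef_pos: [472.5, -171.2, 96.5]
eef_rot: [-2.728, 1.559, -0.004]
wrist_force: [0.8, 0.6, 5.5]
width: 29.4
grasp_force: 50.0
[ 0.3380463  -0.2272711   0.00700785] 2.108817085274755
```

```bash
python3 -m crank '[[[0,0,-1,0,0,0,-0.9],[0,0,-2,0,0,0,-0.9],[0,0,-2,0,0,0,-0.9]]]'; python3 -m crank '[[[0,0,0,0,0,0,-0.3],[0,0,0,0,0,0,0],[0,0,0,0,0,0,0.3],[0,0,0,0,0,0,0.3],[0,0,0,0,0,0,0.3]]]'; python3 -m crank '[[[0,0,0,0,0,0,0.3],[0,0,-20,0,0,0,0.3],[0,0,-60,0,0,0,0.3],[0,0,-110,0,0,0,0.3],[0,0,-140,0,0,0,0.3]]]'
```

```text
t: 12.12
eef_pos: [472.3, -171.1, 98.4]
eef_rot: [-2.728, 1.559, -0.004]
wrist_force: [3.3, -0.3, 4.4]
width: 29.7
grasp_force: 50.0
t: 12.75
eef_pos: [471.4, -170.6, 97.9]
eef_rot: [2.728, -1.558, -0.0]
wrist_force: [-0.7, 0.3, -0.8]
width: 59.4
grasp_force: 0.0
t: 13.38
eef_pos: [472.0, -170.9, 240.6]
eef_rot: [2.728, -1.558, 0.005]
wrist_force: [-0.2, -1.0, -0.0]
width: 59.5
grasp_force: 0.0
```

Move aside and check.

```bash
python3 -m crank '[[[-100,-80,0,0,0,0,0.3],[-100,-80,0,0,0,0,0.3],[-100,-80,0,0,0,0,0.3],[-100,-80,0,0,0,0,0.3]]]'
python3 - <<'E'
from bench import imaging
from h import *
f=imaging.grab_frame("side"); t=imaging.grab_frame("top")
cv2.imwrite("pics/fin.png",np.hstack([cv2.resize(i["img"][a:b,c:d,::-1],(400,400)) for i,a,b,c,d in((f,210,420,130,340),(t,260,370,350,460))]))
for n,i in(("s",f),("t",t)):
    P=cloud(i).reshape(-1,3);P=P[np.isfinite(P[:,0])];P=P[(np.hypot(P[:,0]-472,P[:,1]+170.5)<45)&(P[:,2]>125)&(P[:,2]<160)]
    print(n,len(P),np.percentile(P[:,2],[50,95,100]),cv2.minAreaRect(P[:,:2].astype(np.float32)))
E
```

```text
t: 13.88
eef_pos: [489.6, -44.0, 238.0]
eef_rot: [2.728, -1.557, 0.0]
wrist_force: [0.2, 0.8, -0.5]
width: 59.5
grasp_force: 0.0
s 735 [138.2999416  142.54296516 143.99823987] ((472.8102111816406, -173.02218627929688), (30.2712459564209, 52.90608215332031), 31.022388458251953)
t 3 [136.37683439 137.58209771 137.71601585] ((474.4073791503906, -197.54196166992188), (3.669471502304077, 0.1826758235692978), 14.406994819641113)
```

View pics/fin.png

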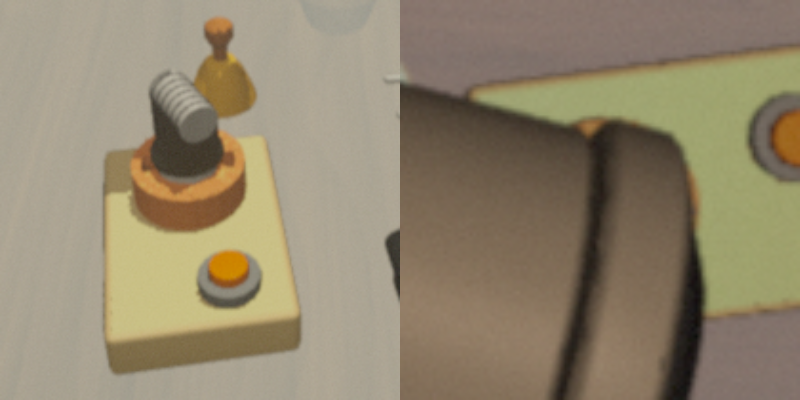

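The side view shows the head upright in the collar at about (185,120). Its top is at 143 mm, which is the locked height, and it is turned about 62° from the slots. The button is up and the bell hasn't moved.

```bash
python3 -c "
from bench import r;print(r.close_job())"
```

```text
the job is handed in; nothing more can be done
None
```

The pickup head is locked upright in the bayonet socket: its top measured at locked height, about 62° clockwise of the slots. The job is handed in at about 14 s, with the button never pressed and the bell, hammer, fork and dividers left alone.

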